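# Pull the filter plate for inspection

## Task

Take the brass keeper ring up off its two pins and set it down, not dropped, on the light-brown cork parts mat; then swing the filter box's flap back until it rests open by itself, and draw the orange filter plate straight up out of the box. Finish holding the plate in the gripper, upright and still, with its lower edge at least 5 cm above the top of the box's walls and its broad faces parallel to the front edge of the table, whatever way the box stands; the ring stays on the mat, the flap stays open and the other things on the table are left alone.

Things in the scene. Friction and masses are not known exactly. Their poses are not given: they have to be found in the camera images.
- filter_box: Blue sheet-metal filter box, fixed to the table, open at the top under its flap. Outer 120 (x) x 150 (y) x 135 mm high, walls 5 mm, floor 5 mm. Origin: centre of its underside, on the table; its x points from its louvred front to its back, y to its left, z up. A lug on its front (top 141 mm above the table, centred 40 mm to the right, y = -40 mm) carries a fixed upright pin, 9 mm thick and 18 mm high, at x = -70.5 mm. Only small knuckles and a duct stub stand out at the back.
- flap (a joint): Hinge of the box's aluminium flap (120 x 150 x 6 mm, 0.15 kg, lies on the box): 0 = shut flat, grows as its front edge is lifted up and back, 1.57 = standing upright, 1.85 = leaning back on its stop. Hinge axis = the box's y axis through point flap_hinge. It falls shut when released short of upright, and rests open on its stop when released beyond it (weak friction).
- flap_tab (a point): Grip point on the flap's red pull tab, 148 mm from the hinge axis and 3 mm above it when shut (in the box's frame when shut: x = -88, y = +40, z = 138 mm). The tab is 20 mm wide (along y), 10 mm thick, and sticks out 45 mm beyond the front edge, with free space in front, beside and below; pinched from its two sides it can turn between the fingers as it swings up.
- flap_hinge (a point): Middle of the flap's hinge axis at the box's top rear edge (box frame: x = +60, y = 0, z = 135 mm).
- ring_center (a point): Centre, half-way up, of the brass keeper ring: outside 50 mm, bore 36 mm, 24 mm high, about 0.15 kg. It stands round two upright pins (the lug's and a like one on the flap, 21 mm apart, 18 mm high), resting on flap and lug 141 mm above the table, 60 mm in front of and 40 mm to the right of the box's middle; it lifts straight up off the pins.
- keeper_ring: The same brass keeper ring; origin at the centre of its underside, z along its bore.
- parts_mat: Light-brown cork parts mat, 150 x 150 x 4 mm, fixed on the table to the left or right of the box. Origin: centre of its underside; x and y along its edges.
- plate_grip (a point): Centre of the pull grip on top of the filter plate, hidden under the flap: orange grip 12 mm thick (plate x) x 28 mm wide (plate y), rising 40 mm above the plate's shoulders; this point lies 18 mm below the grip's top and 107 mm above the plate's lower edge. In its slot it is 112 mm above the table, over the middle of the box.
- filter_plate: The filter plate: orange frame with pale pleats, 10 (x) x 132 (y) x 85 mm high plus the 40 mm grip on top, about 0.12 kg. Stands upright on the box's floor in a loose slot, broad faces to the box's front and back. Origin: middle of its lower edge; x square to the broad faces, z up towards the grip.
- plate_foot (a point): Middle of the filter plate's lower edge.
- bench_mark (a point): Fixed, unmarked point on the table top, 500 mm straight ahead of the robot base, for directions only: its x points straight ahead, away from the robot and square to the table front edge, y to the left, z up.
- hoof: Bystander, not to be disturbed: dried brown hoof specimen, 118 x 126 x 70 mm, origin at the centre of its underside.
- tape: Bystander, not to be disturbed: tape measure, 61 x 84 x 58 mm, origin at the centre of its underside.
- tin: Bystander, not to be disturbed: red round tin with grey lid, 64 x 64 x 47 mm, origin at the centre of its underside.
- block: Bystander, not to be disturbed: small steel packing block, 45 x 57 x 25 mm, origin at the centre of its underside.

How it is judged:
On the way, in this order (a step that is already met when the one before it is completed fails the run):
1. keeper ring off its pins, set down and released on the parts mat (x of ring_center in the frame of parts_mat between -0.065 and 0.065 m and y of ring_center in the frame of parts_mat between -0.065 and 0.065 m and height (world z) of ring_center below 0.04 m and linear speed of keeper_ring below 0.03 m/s and contact force between the fingers and keeper_ring below 0.1 N), for 0.2 s.
2. flap swung back past upright and resting open, let go (value of joint flap above 1.7 rad and contact force between the fingers and flap below 0.1 N), for 0.2 s.
3. filter plate drawn out of the box in the gripper (height (world z) of plate_foot above 0.14 m and contact force between the fingers and filter_plate above 0.5 N), for 0.1 s.
At the end, for the whole second after the job is handed in: Plate held by the gripper, clear of the box: lower edge over 180 mm above the table, upright and square to bench_mark x within 15 degrees, under 0.05 m/s; flap beyond 1.6 rad; ring released, at rest on the mat, its centre within 65 mm of the mat centre along each edge (all of step 1 and height (world z) of plate_foot above 0.18 m and contact force between the fingers and filter_plate above 0.5 N and contact force between filter_plate and filter_box below 0.1 N and angle between filter_plate's own z axis and vertical below 0.26 rad and angle between the x axis of filter_plate and the x axis of bench_mark, either way round below 0.26 rad and linear speed of filter_plate below 0.05 m/s and value of joint flap above 1.6 rad); the arm keeps its last pose, push and grip.
It fails at once if the hoof, tape measure, tin or steel block is moved more than 30 mm (distance of any of hoof, tape, tin, block from where it was at the start of the episode above 0.03 m).
It fails at once if the ring is dropped (falls free faster than 0.8 m/s) (linear speed of keeper_ring above 0.8 m/s and contact force between the fingers and keeper_ring below 0.1 N).
It fails at once if the filter plate is dropped (falls free faster than 0.8 m/s) (linear speed of filter_plate above 0.8 m/s and contact force between the fingers and filter_plate below 0.1 N).
It also fails if it takes over 64 s, if anything falls off the work surface, if the arm or the gripper's body presses on something with over 40 N, if the wrist force passes 120 N, or if a joint passes its speed limit or range.

## Robot

A 6-joint arm with a two-finger parallel gripper is mounted at the origin on a cart in front of the work surface, level with it; the furniture and walls round the work are solid. World frame = base frame: x ahead of the robot, y to its left, z up, the work surface at z = 0. Lengths are in m, angles in rad, forces in N, time in s.
With the tool pointing down it reaches from about 0.35 to 0.85 m from the base axis. Payload 8.1 kg.
Tool frame: the origin (TCP) lies on the centre line of the jaws, within the pads' length; the fingertips stand 25 mm ahead of it and the grasp point (between the pads) lies 6 mm ahead of it (ctrl.tcp_to_tips is the distance from the TCP to the fingertips, in m); z points along the fingers, y is the line along which they close (so a half turn about z gives the same grasp; the last joint's range is limited). The gripper opens to 93 mm and grips with 3 to 60 N. Pads are 15 mm wide; open, the fingers measure 128 mm over their backs; the gripper's body (75 mm by 188 mm) begins 65 mm behind the grasp point.
Start: joints at [1.129, 0.13, 1.488, -0, 1.523, -0.085], TCP at [0.21, 0.562, 0.244] pointing down, gripper open.
Joint ranges: [-2.96, 2.96], [-0.89, 2.26], [0.02, 2.5], [-1.34, 4.48], [0, 2.73], [-2.66, 2.66]. Speed limits (rad/s): [2.39, 2.39, 2.79, 3.14, 3.14, 3.14].

## Interface

Orientations are given as [roll, pitch, yaw] about the fixed x, y, z axes, in that order (R = Rz(yaw) Ry(pitch) Rx(roll)).
In Python, from cell import ctrl, viewer, order gives the robot as it stands. The module is installed in compiled form; this text tells all that it offers.
- The arm moves only by the shell command python3 -m pendant 'ROWS' [FORCE]. ROWS is JSON, a list of rows, each an object with "xyz": the shift along the tool's x, y, z in mm, a list of three; "turn": the turn, a rotation vector about the tool's x, y, z in rad, a list of three; "claw": the opening, from 0 (shut) to 1 (fully open). In form: [{"xyz": [dx, dy, dz], "turn": [wx, wy, wz], "claw": claw}, ...]. A call has exactly 8 rows; each row is the pose to reach, as a shift and turn from the pose commanded when the call began, along the tool's axes at that moment; what a row does not reach only later rows make up. A row lasts 1/10 s, in which the tool goes at most 50 mm and 8.59 degrees, less where a joint would pass 70% of its speed; a pose out of reach is approached as far as the arm can. A call with a gripper value outside its range is refused whole. The fingers move at their own pace and stop on an object; FORCE is the grip in N (left out, the last holds). Time passes only in rows, so rows that repeat a pose let the fingers close, or fill a call up. It gives the time, the measured TCP pose, the force, the opening and the grip force at its end, in the units of the state.
- ctrl.get_obs(): the state, without advancing time (a new reading comes with each control period).
- viewer.grab_frame(name): name is "scene" or "top"; returns (picture, depth): 420x560x3 uint8, red, green, blue; 420x560 float32, m along the optical axis (not along the pixel's ray), 0 where there is no reading.
- viewer.camera_info(name): a dict with "fovy" (degrees; the focal length in pixels is half the picture's height over the tangent of half this angle, whatever the lens; pixels are square), "cx", "cy" (the principal point, pixels), "R" (3x3) and "t" (3): a world point X has camera coordinates R X + t. Camera axes: x right, y down, z forward; pixel columns grow to the right and rows downward; lengths in m; the calibration is good to about 2 mm. A picture is of the moment at which its call begins. camera_info takes no time and is no camera call.
- order.finish_job(): hands the job in; it is judged then, once.
Trained networks look in the newest picture that a camera, given by its name, has taken for a name from the list of things; names that differ only in an ending like _2 or _b are one class to them, and where a whole thing is asked for, a point or a joint stands for the part that bears it (a point fixed in the world has none). Each returns a list of dicts, best first, with "confidence" (0 to 1); they miss things now and then, are a little off and sometimes report something else, mostly with a low value. They report only what shows in the picture. A call takes as long as a camera call.
- viewer.spot_in(camera, label): "centre" ([x, y, z] in m, in the coordinates of the camera as it stood for that picture, good to about 4 mm: the middle of the surface that is visible of it).
- viewer.trace(camera, label): "region" (420x560 bool, what is visible of it).
- viewer.spot_point(camera, label): "centre" ([x, y, z] in m, in the coordinates of the camera as it stood for that picture, good to about 4 mm: a listed point, or the origin of a listed thing).
The state is a dict: "clock": time; "joint_positions": joint angles; "joint_velocities": joint speeds; "tau": joint torques, N m; "position": TCP position; "eef_rot": TCP orientation; "contact_force": force on the tool from outside, world axes, zero at the start; "torque": the same for the moment, N m; "finger_gap": finger opening in m; "grip_force": force on a finger pad.
Only numpy, scipy, OpenCV 4.12 (cv2) and the standard library are available. Lean on these libraries where they do the work, as an engineer would, in place of code of your own. Each camera call takes 0.05 s, during which the arm holds its last target. There are 200 camera calls.

## Working session

There is one attempt and no reset: what is moved stays moved. The work goes in short steps, Python scripts to look and compute and a shell command to move; the robot and the scene stay as the last step left them, time stands still between calls to the robot, and variables do not carry over. Pictures are saved under pics/ and viewed, at most 10 in all, crops included, and the job is handed in when it is done.

```bash
ls; mkdir -p pics; cat > h.py <<'E'
import numpy as np, cv2
from cell import ctrl, viewer, order
from scipy.spatial.transform import Rotation as Ro
def cam(n):
    c=viewer.camera_info(n); return c,np.array(c["R"]),np.array(c["t"])
def c2w(n,p):
    c,R,t=cam(n); return R.T@(np.array(p)-t)
def cloud(n,d):
    c,R,t=cam(n); h,w=d.shape; f=h/2/np.tan(np.radians(c["fovy"])/2)
    v,u=np.mgrid[:h,:w]; P=np.stack([(u-c["cx"])/f*d,(v-c["cy"])/f*d,d],-1)
    return (P-t)@R
def save(n,img): cv2.imwrite("pics/"+n,img[:,:,::-1])
def delta(pos,R):  # world target -> tool shift mm, rotvec
    o=ctrl.get_obs(); T=Ro.from_euler('xyz',o["eef_rot"])
    return T.inv().apply(np.array(pos)-o["position"])*1000,(T.inv()*R).as_rotvec()
E
cat > a.py <<'E'
from h import *
np.set_printoptions(precision=4,suppress=True)
print(ctrl.get_obs(), ctrl.tcp_to_tips)
for n in("scene","top"):
    im,d=viewer.grab_frame(n); save(n+"0.png",im); W=cloud(n,d)
    for l in("filter_box","flap_tab","flap_hinge","ring_center","keeper_ring","parts_mat","hoof","tape","tin","block"):
        r=viewer.spot_point(n,l)
        print(n,l,[(round(x["confidence"],2),c2w(n,x["centre"])) for x in r[:2]])
E
python3 a.py
```

```text
pics
{'clock': 0.0, 'joint_positions': array([ 1.1286,  0.1311,  1.4893, -0.    ,  1.523 , -0.0854]), 'joint_velocities': array([-0.0024, -0.0003,  0.002 , -0.0001, -0.0006, -0.0014]), 'tau': array([ -0.0026, -55.9853, -49.1748,   0.0765,   0.036 ,  -0.0001]), 'position': array([0.2093, 0.5617, 0.2426]), 'eef_rot': array([-3.1398, -0.0001,  2.7848]), 'contact_force': array([-0.3485,  0.8009, -0.2257]), 'torque': array([ 0.0294, -0.0015, -0.0363]), 'grip_force': 0.0, 'finger_gap': 0.0928616141302486} 0.025
scene filter_box []
scene flap_tab [(0.8, array([0.4443, 0.0441, 0.1398]))]
scene flap_hinge [(0.76, array([0.5983, 0.0518, 0.138 ]))]
scene ring_center [(0.61, array([ 0.4933, -0.0232,  0.1516]))]
scene keeper_ring [(0.68, array([ 0.4964, -0.0178,  0.1421]))]
scene parts_mat [(0.72, array([ 0.3308, -0.4097,  0.0009])), (0.58, array([ 0.451 , -0.2997,  0.0033]))]
scene hoof [(0.97, array([ 0.4889,  0.3249, -0.0004]))]
scene tape [(0.65, array([ 0.3294, -0.4098, -0.0003])), (0.5, array([ 0.4968, -0.0202,  0.142 ]))]
scene tin [(0.82, array([ 0.691 , -0.0901,  0.0016]))]
scene block [(0.59, array([0.5355, 0.0361, 0.0001])), (0.53, array([ 0.6771, -0.2044, -0.0001]))]
top filter_box [(0.62, array([ 0.5448,  0.0313, -0.001 ])), (0.22, array([ 0.4958, -0.0229,  0.1513]))]
top flap_tab [(0.6, array([0.4489, 0.0474, 0.1368])), (0.3, array([ 0.4559, -0.2921,  0.001 ]))]
top flap_hinge [(0.68, array([0.6   , 0.0504, 0.1316]))]
top ring_center [(0.74, array([0.6003, 0.0507, 0.1298])), (0.66, array([ 0.4964, -0.0186,  0.1491]))]
top keeper_ring [(0.64, array([ 0.4981, -0.0252,  0.1403]))]
top parts_mat [(0.61, array([ 0.4561, -0.2964,  0.0003])), (0.5, array([ 0.6778, -0.2049, -0.0025]))]
top hoof [(0.86, array([0.4947, 0.3209, 0.0004]))]
top tape [(0.71, array([ 0.3357, -0.4095, -0.0018]))]
top tin [(0.81, array([ 0.6869, -0.0879, -0.0006]))]
top block [(0.57, array([ 0.6812, -0.2047, -0.0003]))]
```

```bash
cat > b.py <<'E'
from h import *
np.set_printoptions(precision=4,suppress=True)
ims=[]
for n in("scene","top"):
    im,d=viewer.grab_frame(n); W=cloud(n,d); ims.append(im)
    # flap top surface
    m=(abs(W[...,2]-.141)<.006)&(abs(W[...,0]-.54)<.13)&(abs(W[...,1]-.03)<.14)&(d>0)
    P=W[m]; (c,s,a)=cv2.minAreaRect((P[:,:2]*1000).astype(np.float32)); print(n,"flap",c,s,a,np.median(P[:,2]))
    red=m&(im[...,0]>1.8*im[...,1])&(im[...,0]>90); print("tab",W[red].mean(0),red.sum(),np.ptp(W[red],axis=0))
    m=(W[...,2]>.158)&(W[...,2]<.172)&(np.hypot(W[...,0]-.496,W[...,1]+.021)<.04)&(d>0)
    P=W[m]; (c,s,a)=cv2.minAreaRect((P[:,:2]*1000).astype(np.float32)); print("ring",c,s,np.median(P[:,2]))
    r=viewer.trace(n,"parts_mat")
    for x in r[:2]:
        P=W[x["region"]&(d>0)]; (c,s,a)=cv2.minAreaRect((P[:,:2]*1000).astype(np.float32)); print("mat",x["confidence"],c,s,a,np.median(P[:,2]))
save("both.png",np.hstack(ims)[:, :]) if 0 else save("both.png",cv2.resize(np.vstack(ims),(448*1,672))[:600]) if 0 else [save("s1.png",ims[0]),save("t1.png",ims[1])]
E
python3 b.py
```

```text
scene flap (525.886962890625, 28.95282745361328) (172.54100036621094, 152.14041137695312) 16.875591278076172 0.14135282727059556
tab [0.4678 0.0539 0.1434] 118 [0.0667 0.036  0.0084]
ring (496.3461608886719, -20.69402313232422) (50.68592071533203, 46.776123046875) 0.16371269377208908
mat 0.66 (454.881591796875, -297.01202392578125) (154.38925170898438, 159.08937072753906) 88.65987396240234 0.004169667812941968
top flap (524.3087158203125, 27.09740447998047) (172.20684814453125, 151.91184997558594) 16.684492111206055 0.1407360813124005
tab [0.4656 0.0515 0.1423] 196 [0.0695 0.0412 0.0097]
ring (495.8807067871094, -23.61522674560547) (47.017208099365234, 45.7407112121582) 0.16377927529559888
mat 0.87 (459.0591735839844, -298.5164794921875) (153.61399841308594, 154.5723114013672) 1.295261025428772 0.0036842638942788065
```

View pics/scene0.png

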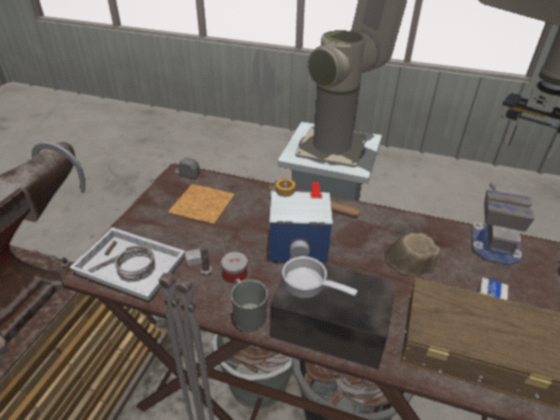

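View pics/top0.png

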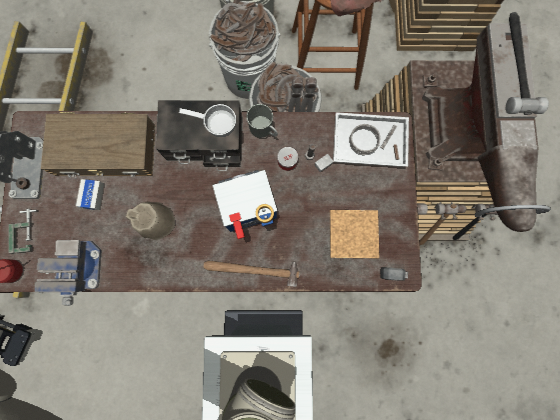

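The overhead picture shows the box at about (245,200), turned about 17°, with the red tab at (238,225), the ring at (264,214) and the mat at (355,234). This agrees with the cloud fit: origin ≈ (0.543, 0.033), yaw 16.8°, ring ≈ (0.496, -0.022).

```bash
cat > g.py <<'E'
from h import *; import sys
np.set_printoptions(precision=4,suppress=True)
x,y,z,yaw=map(float,sys.argv[1:5])
print(delta([x,y,z],Ro.from_euler('xyz',[np.pi,0,yaw])))
E
python3 g.py 0.496 -0.022 0.235 3.435
```

```text
(array([-472.4769, -447.3388,    8.6359]), array([-0.0001, -0.    , -0.6502]))
```

```bash
python3 -m pendant '[{"xyz":[-36,-34,0],"turn":[0,0,-0.08],"claw":1},{"xyz":[-72,-68,0],"turn":[0,0,-0.16],"claw":1},{"xyz":[-108,-102,0],"turn":[0,0,-0.24],"claw":1},{"xyz":[-144,-136,0],"turn":[0,0,-0.32],"claw":1},{"xyz":[-180,-170,0],"turn":[0,0,-0.4],"claw":1},{"xyz":[-215,-204,0],"turn":[0,0,-0.48],"claw":1},{"xyz":[-250,-237,0],"turn":[0,0,-0.56],"claw":1},{"xyz":[-285,-270,0],"turn":[0,0,-0.65],"claw":1}]' 20; python3 g.py 0.496 -0.022 0.235 3.435
```

```text
clock: 2.1
position: [0.3828, 0.208, 0.244]
eef_rot: [3.141, 0.001, -2.845]
contact_force: [0.5, -0.1, -0.2]
finger_gap: 0.0925
grip_force: 0.0
(array([ -40.9726, -253.0056,    9.0186]), array([0.0001, 0.0012, 0.0035]))
```

```bash
python3 -m pendant '[{"xyz":[-7,-42,0],"turn":[0,0,0],"claw":1},{"xyz":[-14,-84,0],"turn":[0,0,0],"claw":1},{"xyz":[-21,-126,0],"turn":[0,0,0],"claw":1},{"xyz":[-28,-168,0],"turn":[0,0,0],"claw":1},{"xyz":[-35,-210,0],"turn":[0,0,0],"claw":1},{"xyz":[-41,-253,4],"turn":[0,0,0],"claw":1},{"xyz":[-41,-253,9],"turn":[0,0,0],"claw":1},{"xyz":[-41,-253,9],"turn":[0,0,0],"claw":1}]'; cat > c.py <<'E'
from h import *
np.set_printoptions(precision=4,suppress=True)
im,d=viewer.grab_frame("scene"); W=cloud("scene",d); save("s2.png",cv2.resize(im[120:300,200:420],None,fx=3,fy=3))
print(ctrl.get_obs()["position"],ctrl.get_obs()["joint_positions"])
E
python3 c.py;python3 g.py 0.496 -0.022 0.170 3.435
```

```text
clock: 2.9
position: [0.4943, -0.0214, 0.2337]
eef_rot: [3.141, -0.002, -2.851]
contact_force: [0.0, 0.3, 1.0]
finger_gap: 0.0929
grip_force: 0.0
[ 0.4942 -0.0205  0.2341] [-0.1455 -0.1522  1.7861  0.0004  1.5091 -2.0086]
(array([-1.3589, -1.9864, 64.1372]), array([ 0.001 , -0.0011, -0.0011]))
```

View pics/s2.png

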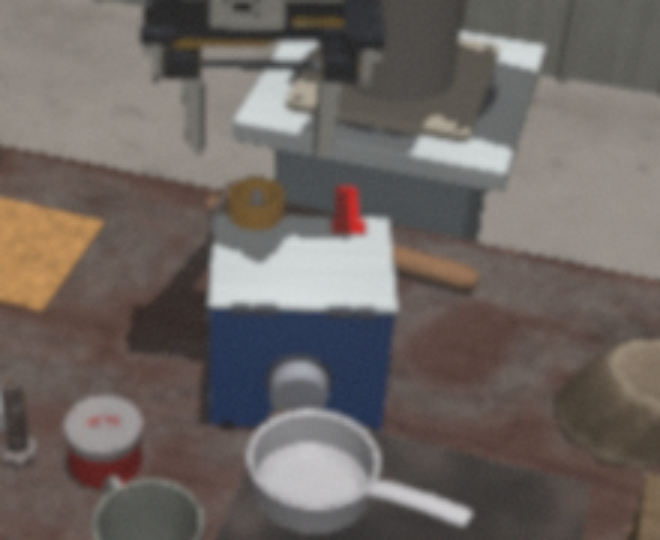

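The jaws, with fingertips at (195,150) and (325,150), straddle the ring at (257,203). I'll lower and grip.

```bash
python3 -m pendant '[{"xyz":[-1,-1,15],"turn":[0,0,0],"claw":1},{"xyz":[-1,-1,30],"turn":[0,0,0],"claw":1},{"xyz":[-1,-1,45],"turn":[0,0,0],"claw":1},{"xyz":[-1,-1,56],"turn":[0,0,0],"claw":1},{"xyz":[-1,-1,63],"turn":[0,0,0],"claw":1},{"xyz":[-1,-1,63],"turn":[0,0,0],"claw":0.8},{"xyz":[-1,-1,63],"turn":[0,0,0],"claw":0.6},{"xyz":[-1,-1,63],"turn":[0,0,0],"claw":0.45}]' 20
```

```text
clock: 3.75
position: [0.4964, -0.0214, 0.1724]
eef_rot: [-3.141, 0.001, -2.848]
contact_force: [-0.1, -0.6, 0.2]
finger_gap: 0.0731
grip_force: 0.0
```

```bash
python3 -m pendant '[{"xyz":[0,0,0],"turn":[0,0,0],"claw":0.3},{"xyz":[0,0,0],"turn":[0,0,0],"claw":0.3},{"xyz":[0,0,0],"turn":[0,0,0],"claw":0.3},{"xyz":[0,0,-10],"turn":[0,0,0],"claw":0.3},{"xyz":[0,0,-22],"turn":[0,0,0],"claw":0.3},{"xyz":[0,0,-40],"turn":[0,0,0],"claw":0.3},{"xyz":[0,0,-60],"turn":[0,0,0],"claw":0.3},{"xyz":[0,0,-60],"turn":[0,0,0],"claw":0.3}]' 20; python3 g.py 0.457 -0.298 0.23 3.435
```

```text
clock: 4.55
position: [0.4979, -0.0216, 0.2359]
eef_rot: [-3.139, 0.006, -2.848]
contact_force: [0.3, -0.2, -1.0]
finger_gap: 0.0506
grip_force: 20.0
(array([ 119.0338, -252.7832,    5.8779]), array([-0.0027,  0.0058, -0.0002]))
```

```bash
python3 -m pendant '[{"xyz":[17,-36,0],"turn":[0,0,0.07],"claw":0.3},{"xyz":[34,-72,0],"turn":[0,0,0.14],"claw":0.3},{"xyz":[51,-108,0],"turn":[0,0,0.21],"claw":0.3},{"xyz":[68,-144,0],"turn":[0,0,0.28],"claw":0.3},{"xyz":[85,-180,0],"turn":[0,0,0.35],"claw":0.3},{"xyz":[102,-216,0],"turn":[0,0,0.42],"claw":0.3},{"xyz":[119,-252,0],"turn":[0,0,0.5],"claw":0.3},{"xyz":[119,-252,5],"turn":[0,0,0.5],"claw":0.3}]'; python3 - <<'E'
from h import *
im,d=viewer.grab_frame("scene"); save("s3.png",cv2.resize(im[120:270,140:360],None,fx=3,fy=3))
W=cloud("scene",d); m=(np.hypot(W[...,0]-.457,W[...,1]+.298)<.032)&(W[...,2]>.15)&(W[...,2]<.245)&(im[...,0]>1.3*im[...,2].astype(float))
print(W[m].mean(0),W[m].min(0),W[m].max(0),m.sum())
E
python3 g.py 0.457 -0.298 0.035 2.935
```

```text
clock: 5.35
position: [0.4537, -0.3013, 0.2266]
eef_rot: [-3.14, 0.001, 2.928]
contact_force: [-0.1, 1.2, -1.5]
finger_gap: 0.0498
grip_force: 20.0
[ 0.46047742 -0.30059718  0.21274782] [ 0.43069418 -0.32596335  0.1958839 ] [ 0.48116183 -0.27445687  0.24003361] 203
(array([ -3.2725,   1.3037, 190.0937]), array([ 0.0004, -0.0014, -0.0038]))
```

View pics/s3.png

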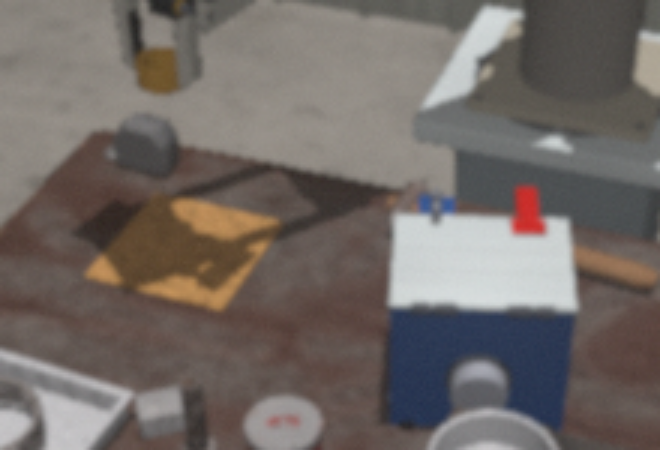

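The ring is held between the fingers at (157,70), above the mat. Its lower edge is about 30 mm below the TCP, so I'll lower it.

```bash
python3 -m pendant '[{"xyz":[0,0,40],"turn":[0,0,0],"claw":0.3},{"xyz":[0,0,80],"turn":[0,0,0],"claw":0.3},{"xyz":[0,0,115],"turn":[0,0,0],"claw":0.3},{"xyz":[0,0,145],"turn":[0,0,0],"claw":0.3},{"xyz":[0,0,165],"turn":[0,0,0],"claw":0.3},{"xyz":[0,0,178],"turn":[0,0,0],"claw":0.3},{"xyz":[0,0,184],"turn":[0,0,0],"claw":0.3},{"xyz":[0,0,187],"turn":[0,0,0],"claw":0.3}]'
```

```text
clock: 6.2
position: [0.4551, -0.2966, 0.0396]
eef_rot: [3.141, 0.0, 2.936]
contact_force: [0.4, 0.0, -1.6]
finger_gap: 0.0508
grip_force: 20.0
```

```bash
python3 -m pendant '[{"xyz":[0,0,1],"turn":[0,0,0],"claw":0.3},{"xyz":[0,0,2],"turn":[0,0,0],"claw":0.3},{"xyz":[0,0,3],"turn":[0,0,0],"claw":0.3},{"xyz":[0,0,4],"turn":[0,0,0],"claw":0.3},{"xyz":[0,0,4],"turn":[0,0,0],"claw":0.3},{"xyz":[0,0,4],"turn":[0,0,0],"claw":0.3},{"xyz":[0,0,4],"turn":[0,0,0],"claw":0.3},{"xyz":[0,0,4],"turn":[0,0,0],"claw":0.3}]'
```

```text
clock: 7.0
position: [0.4548, -0.297, 0.0356]
eef_rot: [3.142, 0.0, 2.935]
contact_force: [0.9, -0.7, -1.7]
finger_gap: 0.0498
grip_force: 20.0
```

```bash
python3 -m pendant '[{"xyz":[0,0,1],"turn":[0,0,0],"claw":0.3},{"xyz":[0,0,1],"turn":[0,0,0],"claw":0.3},{"xyz":[0,0,1],"turn":[0,0,0],"claw":0.3},{"xyz":[0,0,1],"turn":[0,0,0],"claw":0.3},{"xyz":[0,0,1.5],"turn":[0,0,0],"claw":0.3},{"xyz":[0,0,1.5],"turn":[0,0,0],"claw":0.3},{"xyz":[0,0,2],"turn":[0,0,0],"claw":0.3},{"xyz":[0,0,2],"turn":[0,0,0],"claw":0.3}]'
```

```text
clock: 7.8
position: [0.455, -0.2971, 0.0349]
eef_rot: [-3.141, 0.0, 2.935]
contact_force: [-5.9, 5.3, 13.9]
finger_gap: 0.0502
grip_force: 20.0
```

Contact with the mat, so I'll release and rise.

```bash
python3 -m pendant '[{"xyz":[0,0,-1],"turn":[0,0,0],"claw":0.56},{"xyz":[0,0,-1],"turn":[0,0,0],"claw":0.7},{"xyz":[0,0,-1],"turn":[0,0,0],"claw":0.85},{"xyz":[0,0,-1],"turn":[0,0,0],"claw":1},{"xyz":[0,0,-1],"turn":[0,0,0],"claw":1},{"xyz":[0,0,-20],"turn":[0,0,0],"claw":1},{"xyz":[0,0,-60],"turn":[0,0,0],"claw":1},{"xyz":[0,0,-110],"turn":[0,0,0],"claw":1}]'; python3 g.py 0.447 0.046 0.22 3.435
```

```text
clock: 8.6
position: [0.4531, -0.2957, 0.1422]
eef_rot: [3.139, -0.005, 2.935]
contact_force: [1.0, -0.6, -0.6]
finger_gap: 0.0927
grip_force: 0.0
(array([ 76.5331, 333.3065, -76.6069]), array([ 0.0036, -0.0042, -0.5002]))
```

```bash
python3 -m pendant '[{"xyz":[0,10,-40],"turn":[0,0,0],"claw":1},{"xyz":[8,45,-76],"turn":[0,0,-0.05],"claw":1},{"xyz":[20,90,-76],"turn":[0,0,-0.12],"claw":0.8},{"xyz":[31,135,-76],"turn":[0,0,-0.19],"claw":0.7},{"xyz":[42,182,-76],"turn":[0,0,-0.26],"claw":0.7},{"xyz":[53,230,-76],"turn":[0,0,-0.33],"claw":0.7},{"xyz":[65,280,-76],"turn":[0,0,-0.41],"claw":0.7},{"xyz":[76,328,-76],"turn":[0,0,-0.5],"claw":0.7}]'; python3 - <<'E'
from h import *
np.set_printoptions(precision=4,suppress=True)
im,d=viewer.grab_frame("scene"); save("s4.png",cv2.resize(im[120:270,140:360],None,fx=3,fy=3))
W=cloud("scene",d); m=(np.hypot(W[...,0]-.457,W[...,1]+.298)<.06)&(W[...,2]>.02)&(W[...,2]<.05)
print("ring",W[m].mean(0),m.sum())
print([(x["confidence"],c2w("scene",x["centre"])) for x in viewer.spot_point("scene","ring_center")])
print([(x["confidence"],c2w("scene",x["centre"])) for x in viewer.spot_point("scene","flap_tab")])
E
python3 g.py 0.447 0.046 0.144 3.435
```

```text
clock: 9.4
position: [0.4474, 0.0408, 0.2198]
eef_rot: [-3.141, 0.001, -2.845]
contact_force: [1.0, 0.8, 0.0]
finger_gap: 0.0651
grip_force: 0.0
ring [ 0.4561 -0.2962  0.026 ] 121
[(0.76, array([ 0.4494, -0.2956,  0.0137])), (0.27, array([0.4931, 0.3252, 0.0005]))]
[(0.75, array([0.4444, 0.0451, 0.1382])), (0.65, array([ 0.3292, -0.4076, -0.0029]))]
(array([-0.7597,  4.1521, 75.6773]), array([0.0002, 0.0003, 0.0058]))
```

View pics/s4.png

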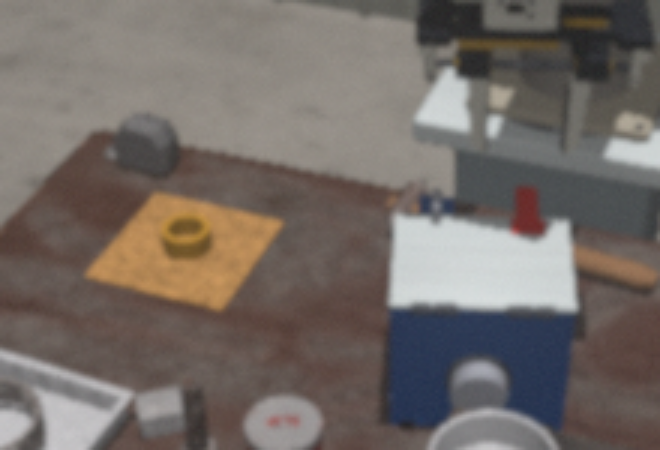

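The ring lies flat at (186,236) on the mat, and the tab at (527,210) sits between the open fingers. I'll go down and pinch the tab.

```bash
python3 -m pendant '[{"xyz":[-1,3,20],"turn":[0,0,0],"claw":0.7},{"xyz":[-1,3,40],"turn":[0,0,0],"claw":0.7},{"xyz":[-1,3,58],"turn":[0,0,0],"claw":0.7},{"xyz":[-1,3,70],"turn":[0,0,0],"claw":0.7},{"xyz":[-1,3,76],"turn":[0,0,0],"claw":0.6},{"xyz":[-1,3,76],"turn":[0,0,0],"claw":0.4},{"xyz":[-1,3,76],"turn":[0,0,0],"claw":0.2},{"xyz":[-1,3,76],"turn":[0,0,0],"claw":0}]' 10; python3 -m pendant '[{"xyz":[0,0,0],"turn":[0,0,0],"claw":0},{"xyz":[0,0,0],"turn":[0,0,0],"claw":0},{"xyz":[0,0,0],"turn":[0,0,0],"claw":0},{"xyz":[0,0,0],"turn":[0,0,0],"claw":0},{"xyz":[0,0,0],"turn":[0,0,0],"claw":0},{"xyz":[0,0,-2],"turn":[0,0,0],"claw":0},{"xyz":[0,0,-4],"turn":[0,0,0],"claw":0},{"xyz":[0,0,-5],"turn":[0,0,0],"claw":0}]' 10
```

```text
clock: 10.35
position: [0.4486, 0.042, 0.1447]
eef_rot: [-3.141, 0.002, -2.849]
contact_force: [0.5, 0.1, -1.1]
finger_gap: 0.0374
grip_force: 0.0
clock: 11.15
position: [0.4471, 0.0461, 0.1486]
eef_rot: [3.134, 0.001, -2.847]
contact_force: [-2.3, 20.8, -0.2]
finger_gap: 0.0211
grip_force: 10.0
```

```bash
python3 -m pendant '[{"xyz":[-2,2,-15.5],"turn":[0,0,0],"claw":0},{"xyz":[-5.5,2,-31.5],"turn":[0,0,0],"claw":0},{"xyz":[-10.5,2,-47],"turn":[0,0,0],"claw":0},{"xyz":[-17.5,2,-61.5],"turn":[0,0,0],"claw":0},{"xyz":[-26,2,-75.5],"turn":[0,0,0],"claw":0},{"xyz":[-36,2,-88.5],"turn":[0,0,0],"claw":0},{"xyz":[-47,2,-100],"turn":[0,0,0],"claw":0},{"xyz":[-58.5,2,-110],"turn":[0,0,0],"claw":0}]'
```

```text
clock: 11.95
position: [0.5029, 0.0634, 0.259]
eef_rot: [3.138, -0.0, -2.847]
contact_force: [-2.0, 10.2, -3.8]
finger_gap: 0.0201
grip_force: 10.0
```

```bash
python3 -m pendant '[{"xyz":[-14.5,1,-10],"turn":[0,0,0],"claw":0},{"xyz":[-29,1,-17.5],"turn":[0,0,0],"claw":0},{"xyz":[-44.5,1,-23],"turn":[0,0,0],"claw":0},{"xyz":[-61.5,1,-27.5],"turn":[0,0,0],"claw":0},{"xyz":[-79,1,-30],"turn":[0,0,0],"claw":0},{"xyz":[-97,1,-30],"turn":[0,0,0],"claw":0},{"xyz":[-112,1,-28.5],"turn":[0,0,0],"claw":0},{"xyz":[-126,1,-25.5],"turn":[0,0,0],"claw":0}]'
```

```text
clock: 12.75
position: [0.6241, 0.0998, 0.2846]
eef_rot: [3.14, 0.0, -2.847]
contact_force: [-2.7, 2.7, 0.6]
finger_gap: 0.0197
grip_force: 10.0
```

```bash
python3 -m pendant '[{"xyz":[0,0,0],"turn":[0,0,0],"claw":0.3},{"xyz":[0,0,0],"turn":[0,0,0],"claw":0.5},{"xyz":[0,0,0],"turn":[0,0,0],"claw":0.6},{"xyz":[0,0,0],"turn":[0,0,0],"claw":0.6},{"xyz":[0,0,-20],"turn":[0,0,0],"claw":0.6},{"xyz":[0,0,-45],"turn":[0,0,0],"claw":0.6},{"xyz":[15,0,-60],"turn":[0,0,0],"claw":0.6},{"xyz":[40,0,-60],"turn":[0,0,0],"claw":0.6}]'
python3 -m pendant '[{"xyz":[40,0,0],"turn":[0,0,0],"claw":0.6},{"xyz":[80,-10,0],"turn":[0,0,0],"claw":0.6},{"xyz":[120,-20,0],"turn":[0,0,0],"claw":0.6},{"xyz":[160,-30,0],"turn":[0,0,0],"claw":0.6},{"xyz":[190,-35,0],"turn":[0,0,0],"claw":0.6},{"xyz":[190,-35,0],"turn":[0,0,0],"claw":0.6},{"xyz":[190,-35,0],"turn":[0,0,0],"claw":0.6},{"xyz":[190,-35,0],"turn":[0,0,0],"claw":0.6}]'
cat > p.py <<'E'
from h import *
np.set_printoptions(precision=4,suppress=True)
for n in("scene","top"):
    im,d=viewer.grab_frame(n); save(n+"5.png",cv2.resize(im[120:270,140:360],None,fx=3,fy=3)); W=cloud(n,d)
    for l in("plate_grip","flap_tab"): print(n,l,[(round(x["confidence"],2),c2w(n,x["centre"])) for x in viewer.spot_point(n,l)[:2]])
    f=im.astype(float); m=(f[...,0]>1.5*f[...,2])&(W[...,2]>.085)&(W[...,2]<.14)&(np.hypot(W[...,0]-.543,W[...,1]-.033)<.09)
    print(m.sum())
    if m.sum()>8:
        P=W[m]; g=P[P[:,2]>.115]; print(P.mean(0),P.min(0),P.max(0),"grip",len(g),g.mean(0),g.min(0),g.max(0))
E
python3 p.py
```

```text
clock: 13.55
position: [0.5861, 0.0866, 0.3474]
eef_rot: [-3.14, 0.005, -2.848]
contact_force: [0.9, -0.1, 0.0]
finger_gap: 0.0557
grip_force: 0.0
clock: 14.35
position: [0.4141, -0.0014, 0.3443]
eef_rot: [-3.141, 0.001, -2.848]
contact_force: [-0.2, -0.4, 0.6]
finger_gap: 0.0557
grip_force: 0.0
scene plate_grip []
scene flap_tab [(0.66, array([0.6282, 0.1004, 0.2738]))]
0
top plate_grip [(0.61, array([0.6   , 0.051 , 0.1331]))]
top flap_tab [(0.96, array([0.6309, 0.0995, 0.2756])), (0.65, array([ 0.4544, -0.2986,  0.0027]))]
0
```

View pics/top5.png

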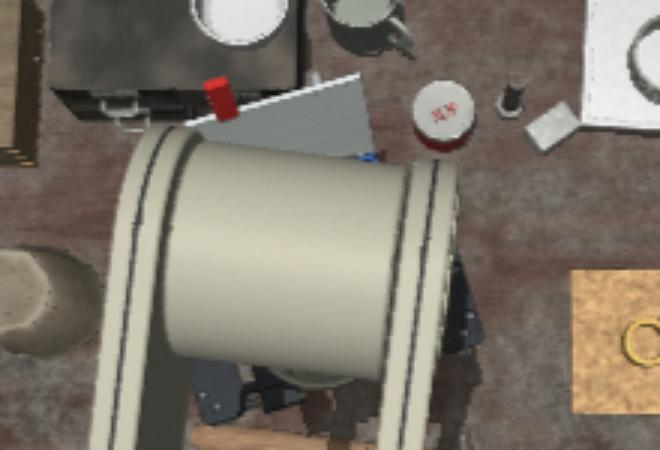

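The flap stands open, with its tab at (220,100) and at z ≈ 0.275. The arm hides the box from above, so I'll move it to the right for a look inside.

```bash
python3 -m pendant '[{"xyz":[0,-40,0],"turn":[0,0,0],"claw":0.6},{"xyz":[0,-80,0],"turn":[0,0,0.05],"claw":0.6},{"xyz":[0,-120,0],"turn":[0,0,0.1],"claw":0.6},{"xyz":[0,-160,0],"turn":[0,0,0.15],"claw":0.6},{"xyz":[0,-200,0],"turn":[0,0,0.2],"claw":0.6},{"xyz":[0,-240,0],"turn":[0,0,0.25],"claw":0.6},{"xyz":[0,-260,0],"turn":[0,0,0.3],"claw":0.6},{"xyz":[0,-260,0],"turn":[0,0,0.3],"claw":0.6}]'; python3 p.py; python3 g.py 0.543 0.033 0.3 3.435
```

```text
clock: 15.45
position: [0.4889, -0.2528, 0.3428]
eef_rot: [3.141, -0.002, 3.131]
contact_force: [-0.1, -0.4, -0.4]
finger_gap: 0.0558
grip_force: 0.0
scene plate_grip []
scene flap_tab [(0.79, array([0.6287, 0.1005, 0.2752]))]
0
top plate_grip [(0.77, array([0.5456, 0.0331, 0.1087])), (0.19, array([ 0.5449,  0.0315, -0.0016]))]
top flap_tab [(0.61, array([0.6306, 0.0998, 0.2751]))]
191
[0.5402 0.0333 0.0998] [ 0.5186 -0.029   0.085 ] [0.5631 0.0955 0.1335] grip 49 [0.5395 0.0338 0.1272] [0.5326 0.0206 0.1153] [0.549  0.0461 0.1335]
(array([-52.7666, 282.7798,  44.443 ]), array([-0.0002,  0.0004, -0.2984]))
```

View pics/top5.png

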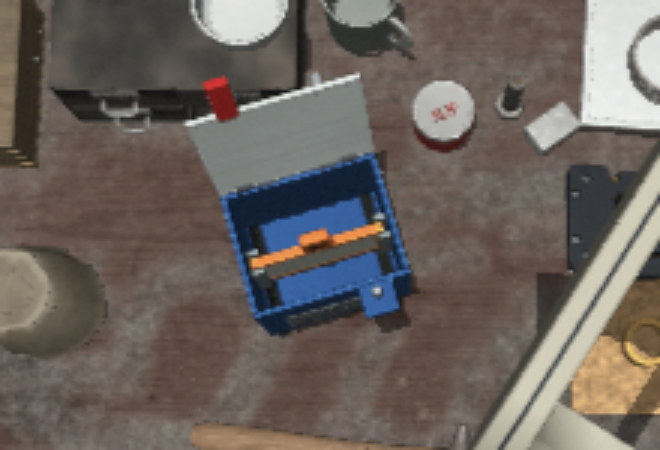

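The plate's orange frame, with its grip at (315,238), stands in the middle of the box. The top camera network gives (0.546, 0.033) for the grip and the cloud gives (0.540, 0.034), with the grip top at 0.133. The fingers will close across the grip's 28 mm width, so the gripper body stays clear of the flap.

```bash
python3 -m pendant '[{"xyz":[-7,40,0],"turn":[0,0,-0.04],"claw":0.6},{"xyz":[-15,80,0],"turn":[0,0,-0.08],"claw":0.6},{"xyz":[-23,120,0],"turn":[0,0,-0.12],"claw":0.6},{"xyz":[-31,160,0],"turn":[0,0,-0.17],"claw":0.6},{"xyz":[-39,200,0],"turn":[0,0,-0.21],"claw":0.6},{"xyz":[-46,242,10],"turn":[0,0,-0.25],"claw":0.6},{"xyz":[-52,283,30],"turn":[0,0,-0.3],"claw":0.6},{"xyz":[-52,283,44],"turn":[0,0,-0.3],"claw":0.6}]'
python3 -m pendant '[{"xyz":[0,0,20],"turn":[0,0,0],"claw":0.6},{"xyz":[0,0,50],"turn":[0,0,0],"claw":0.6},{"xyz":[0,0,80],"turn":[0,0,0],"claw":0.6},{"xyz":[0,0,100],"turn":[0,0,0],"claw":0.6},{"xyz":[0,0,110],"turn":[0,0,0],"claw":0.6},{"xyz":[0,0,120],"turn":[0,0,0],"claw":0.6},{"xyz":[0,0,130],"turn":[0,0,0],"claw":0.6},{"xyz":[0,0,130],"turn":[0,0,0],"claw":0.6}]'; python3 g.py 0.5415 0.033 0.122 3.435
```

```text
clock: 16.55
position: [0.5423, 0.0374, 0.2994]
eef_rot: [3.14, 0.001, -2.84]
contact_force: [-0.3, -1.4, -0.1]
finger_gap: 0.0558
grip_force: 0.0
clock: 17.35
position: [0.5422, 0.032, 0.1693]
eef_rot: [3.141, -0.001, -2.848]
contact_force: [-0.1, 0.0, 0.3]
finger_gap: 0.0558
grip_force: 0.0
(array([ 0.3502,  1.1022, 47.2789]), array([ 0.0003, -0.001 , -0.0002]))
```

```bash
python3 -m pendant '[{"xyz":[0,1,12],"turn":[0,0,0],"claw":0.6},{"xyz":[0,1,24],"turn":[0,0,0],"claw":0.6},{"xyz":[0,1,34],"turn":[0,0,0],"claw":0.6},{"xyz":[0,1,42],"turn":[0,0,0],"claw":0.6},{"xyz":[0,1,47],"turn":[0,0,0],"claw":0.5},{"xyz":[0,1,47],"turn":[0,0,0],"claw":0.4},{"xyz":[0,1,47],"turn":[0,0,0],"claw":0.3},{"xyz":[0,1,47],"turn":[0,0,0],"claw":0.1}]' 25; python3 -m pendant '[{"xyz":[0,0,0],"turn":[0,0,0],"claw":0.1},{"xyz":[0,0,0],"turn":[0,0,0],"claw":0.1},{"xyz":[0,0,0],"turn":[0,0,0],"claw":0.1},{"xyz":[0,0,0],"turn":[0,0,0],"claw":0.1},{"xyz":[0,0,-3],"turn":[0,0,0],"claw":0.1},{"xyz":[0,0,-8],"turn":[0,0,0],"claw":0.1},{"xyz":[0,0,-15],"turn":[0,0,0],"claw":0.1},{"xyz":[0,0,-20],"turn":[0,0,0],"claw":0.1}]' 25
```

```text
clock: 18.15
position: [0.5428, 0.0331, 0.1237]
eef_rot: [-3.141, 0.001, -2.848]
contact_force: [-0.4, 0.1, -0.5]
finger_gap: 0.0284
grip_force: 0.3
clock: 18.95
position: [0.5424, 0.033, 0.1439]
eef_rot: [-3.141, 0.0, -2.848]
contact_force: [0.8, 0.8, -0.5]
finger_gap: 0.0274
grip_force: 25.0
```

```bash
python3 -m pendant '[{"xyz":[0,0,-15],"turn":[0,0,0],"claw":0.1},{"xyz":[0,0,-35],"turn":[0,0,0],"claw":0.1},{"xyz":[0,0,-60],"turn":[0,0,0],"claw":0.1},{"xyz":[0,0,-85],"turn":[0,0,0],"claw":0.1},{"xyz":[0,0,-110],"turn":[0,0,0],"claw":0.1},{"xyz":[0,0,-135],"turn":[0,0,0],"claw":0.1},{"xyz":[0,0,-160],"turn":[0,0,0],"claw":0.1},{"xyz":[0,0,-190],"turn":[0,0,0],"claw":0.1}]'; python3 -m pendant '[{"xyz":[0,0,-5],"turn":[0,0,0.04],"claw":0.1},{"xyz":[0,0,-10],"turn":[0,0,0.1],"claw":0.1},{"xyz":[0,0,-10],"turn":[0,0,0.16],"claw":0.1},{"xyz":[0,0,-10],"turn":[0,0,0.22],"claw":0.1},{"xyz":[0,0,-10],"turn":[0,0,0.26],"claw":0.1},{"xyz":[0,0,-10],"turn":[0,0,0.293],"claw":0.1},{"xyz":[0,0,-10],"turn":[0,0,0.293],"claw":0.1},{"xyz":[0,0,-10],"turn":[0,0,0.293],"claw":0.1}]'
python3 - <<'E'
from h import *
np.set_printoptions(precision=4,suppress=True)
im,d=viewer.grab_frame("scene"); save("s6.png",cv2.resize(im[80:280,140:360],None,fx=3,fy=3)); W=cloud("scene",d); f=im.astype(float)
m=(f[...,0]>1.5*f[...,2])&(W[...,2]>.16)&(W[...,2]<.36)&(np.hypot(W[...,0]-.543,W[...,1]-.033)<.09); P=W[m]
q=np.linalg.svd(P-P.mean(0),full_matrices=False)[2][2]; print(m.sum(),P.mean(0),P.min(0),P.max(0),"normal",q)
for l in("plate_foot","flap_tab","ring_center"): print(l,[(round(x["confidence"],2),c2w("scene",x["centre"])) for x in viewer.spot_point("scene",l)[:2]])
o=ctrl.get_obs(); print(o["clock"],o["grip_force"],o["finger_gap"],o["position"])
E
```

```text
clock: 19.75
position: [0.5416, 0.033, 0.3346]
eef_rot: [3.141, -0.001, -2.848]
contact_force: [0.4, -0.1, -1.9]
finger_gap: 0.028
grip_force: 25.0
clock: 20.55
position: [0.5422, 0.033, 0.3439]
eef_rot: [-3.141, 0.0, -3.14]
contact_force: [-0.5, 0.1, -1.0]
finger_gap: 0.028
grip_force: 25.0
752 [0.5451 0.0366 0.2918] [ 0.5336 -0.0306  0.2258] [0.5536 0.0996 0.3554] normal [ 1.      0.0052 -0.005 ]
plate_foot [(0.69, array([0.5382, 0.0326, 0.2242]))]
flap_tab [(0.68, array([0.6272, 0.1014, 0.276 ]))]
ring_center [(0.71, array([0.54  , 0.0374, 0.2265])), (0.53, array([ 0.4522, -0.2977,  0.0143]))]
20.75 24.999698102474213 0.02776398539840192 [0.5423 0.033  0.3433]
```

View pics/s6.png

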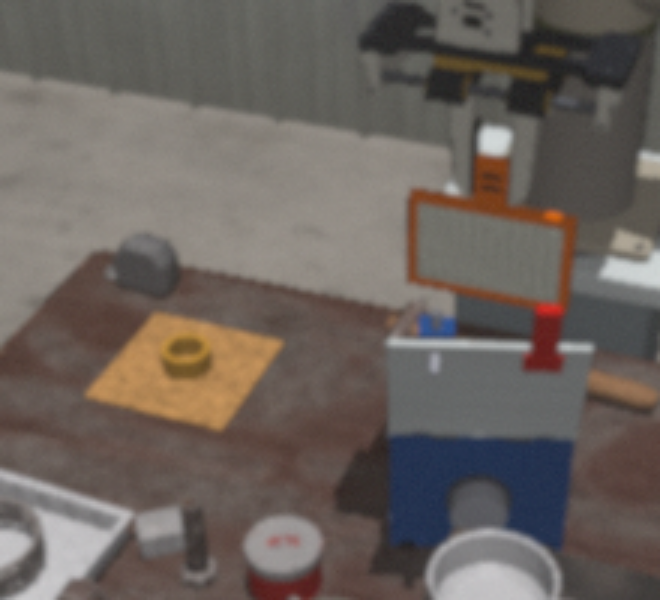

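The plate at (490,245) hangs upright with its foot at z ≈ 0.224 and its normal along x. The flap is open at (490,390), and the ring at (186,355) is on the mat.

```bash
python3 -c "from cell import order; print(order.finish_job())"
```

```text
the job is handed in; nothing more can be done
None
```

The job is handed in, though the hand-in gave no verdict: the ring is on the mat, the flap rests open, and the gripper holds the plate upright and square, its lower edge about 22 cm above the table (about 9 cm over the box walls).

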